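# Clear the bag sizing board and hold its index pin out

## Task

The stop bridge on the bag sizing board is about to be moved to another size: with the blue scraper (never with the gripper itself) sweep the four chocolate chunks off the steel plate into the yellow crumb tray, then stand the scraper back upright on the table and let go of it. Then take the red plunger knob, pull it straight up as far as it goes and finish while still holding it there, so that the pin stays clear of its hole for a colleague to shift the bridge. Leave the timer, tape, pen, bottle and cakes where they are.

Things in the scene. Friction and masses are not known exactly. Their poses are not given: they have to be found in the camera images.
- board: bag sizing board, fixed: steel plate 170 mm wide (x), from y = -130 to +190 mm, top 35 mm above the table; a yellow crumb tray adjoins its -y end, over whose open edge things drop into it. Origin at table height on the plate's centre line, z up. -y points to the robot's right, within 0.35 rad. The small black holes along x = -68 mm are only marks
- tray (a point): centre of the inner floor of the yellow crumb tray, axes as the board; inside 172 mm along x and 92 mm along y, floor 4 mm above the table, wall tops 22 mm above the table; the plate's edge (13 mm above those walls) lies at y = +45 mm from here
- seat_hole (a point): hole in the plate under the pin, at the plate's top (35 mm above the table). The grey stop bridge over it is a fixed arch across the plate, 50 mm deep along y (25 mm each side of the hole), 196 mm wide, top 86 mm above the table, at y = 125 to 165 mm of the board, on the other side of the chunks from the tray
- knob (a point): centre of the red upright knob of the sprung index plunger: 26 mm diameter, 30 mm tall, on the stop bridge towards the robot. At rest its centre is 116 mm above the table, its underside 15 mm above the bridge's top and 11 mm above a 22 mm round collar; a 12 mm neck shows between
- plunger (a joint): lift of the plunger in m: 0 = seated (pin 8 mm deep in the hole), 0.015 = pulled up to its stop. Moves straight up; the spring pulls it down with 4 N at 0 rising to 10 N at the stop, so it snaps back when let go
- scraper: blue hand scraper block, loose, 0.11 to 0.22 kg, standing on its foot: body 130 mm (x) by 30 mm (y), 35 mm tall, with a grip rib on top 80 by 22 mm (x, y), from 35 to 88 mm high. Origin at the centre of the underside. Same both ways round. It stands to the right of the board, nearer or farther (swapped with the timer), x roughly away from the robot
- scraper_grip (a point): centre of the scraper's grip rib, 63 mm above its underside, axes as the scraper; grasp it across the rib's 22 mm (y)
- chunk0_center (a point): centre of a loose dark brown chocolate chunk, 22 x 19 x 18 mm, 12 g, lying on the plate within 42 mm of its centre line, between the stop bridge and the tray
- chunk1_center (a point): centre of a loose dark brown chocolate chunk, 22 x 19 x 18 mm, 12 g, lying on the plate within 42 mm of its centre line, between the stop bridge and the tray
- chunk2_center (a point): centre of a loose dark brown chocolate chunk, 22 x 19 x 18 mm, 12 g, lying on the plate within 42 mm of its centre line, between the stop bridge and the tray
- chunk3_center (a point): centre of a loose dark brown chocolate chunk, 22 x 19 x 18 mm, 12 g, lying on the plate within 42 mm of its centre line, between the stop bridge and the tray
- timer: bystander: small white kitchen timer, 70 x 66 x 21 mm, to the right of the board. Leave it alone; origin at its underside
- tape_roll: bystander: roll of tape lying flat, 103 mm across, 25 mm high, behind the board. Leave it alone; origin at its underside
- marker: bystander: black and white marker pen, 135 mm, lying behind the board. Leave it alone; origin at its underside
- spray_bottle: bystander: spray bottle, 272 mm tall, on the right. Leave it alone; origin at its underside
- cake: bystander: ring-shaped chocolate-chip cake, 82 mm across, 35 mm high, behind the scraper, nearest of several. Leave it alone; origin at its underside

How it is judged:
On the way, in this order (a step that is already met when the one before it is completed fails the run):
1. all four chunks lie in the crumb tray (x of chunk0_center in the frame of tray between -0.09 and 0.09 m and y of chunk0_center in the frame of tray between -0.05 and 0.05 m and z of each of chunk0_center, chunk1_center, chunk2_center, chunk3_center in the frame of tray below 0.034 m and x of chunk1_center in the frame of tray between -0.09 and 0.09 m and y of chunk1_center in the frame of tray between -0.05 and 0.05 m and x of chunk2_center in the frame of tray between -0.09 and 0.09 m and y of chunk2_center in the frame of tray between -0.05 and 0.05 m and x of chunk3_center in the frame of tray between -0.09 and 0.09 m and y of chunk3_center in the frame of tray between -0.05 and 0.05 m), for 0.2 s.
2. the scraper stands upright on the table, let go (height (world z) of scraper below 0.003 m and angle between scraper's own z axis and vertical below 0.1 rad and contact force between the arm and scraper below 0.1 N), for 0.2 s.
At the end, for the whole second after the job is handed in: plunger lifted at least 12.5 of its 15 mm and carried by the fingers (over 1 N); all four chunk centres inside the crumb tray's outline and below the plate's top; scraper standing on the table (underside within 3 mm, tilt under 0.1 rad), not touched by the robot (all of step 1 and all of step 2 and value of joint plunger above 0.0125 m and contact force between the fingers and plunger above 1 N); the arm keeps its last pose, push and grip.
It fails at once if the robot itself touches a chunk (over 0.5 N) (contact force between any of the arm, the fingers and chunk0 above 0.5 N or contact force between any of the arm, the fingers and chunk1 above 0.5 N or contact force between any of the arm, the fingers and chunk2 above 0.5 N or contact force between any of the arm, the fingers and chunk3 above 0.5 N).
It fails at once if a bystander is pushed more than 30 mm (distance of any of timer, tape_roll, marker, spray_bottle, cake from where it was at the start of the episode above 0.03 m).
It also fails if it takes over 67 s, if anything falls off the work surface, if the arm or the gripper's body presses on something with over 40 N, if the wrist force passes 120 N, or if a joint passes its speed limit or range.

## Robot

A 6-joint arm with a two-finger parallel gripper is mounted at the origin on a cart in front of the work surface, level with it; the furniture and walls round the work are solid. World frame = base frame: x ahead of the robot, y to its left, z up, the work surface at z = 0. Lengths are in m, angles in rad, forces in N, time in s.
With the tool pointing down it reaches from about 0.25 to 0.725 m from the base axis. Payload 4 kg.
Tool frame: the origin (TCP) lies on the centre line of the jaws, within the pads' length; the fingertips stand 11 mm ahead of it and the grasp point (between the pads) lies 8 mm behind it; z points along the fingers, x is the direction in which the jaws open and shut, and the axes are right-handed (so a half turn about z gives the same grasp; the last joint's range is limited). The gripper opens to 85 mm and grips with 20 to 120 N. Pads are 22 mm wide; open, the fingers measure 114 mm over their backs; the gripper's body (76 mm by 85 mm) begins 54 mm behind the grasp point. The pads swing forward as they close: fully open they stand 13 mm farther back than shut.
Start: joints at [-1.293, 0.241, 0.005, 1.335, 0, 1.571], TCP at [0.137, -0.481, 0.242] pointing down, gripper open.
Joint ranges: [-2.72, 2.72], [-1.05, 1.87], [-1.09, 1.28], [-1.99, 2.15], [-1.42, 1.44], [-3.14, 3.14]. Speed limits (rad/s): [2.79, 2.79, 3.14, 3.14, 3.14, 3.14].

## Interface

Orientations are given as a unit quaternion [x, y, z, w].
In Python, from workcell import bot, viewer, order gives the robot as it stands. The module is installed in compiled form; this text tells all that it offers.
- The arm moves only by the tool send_rows, never from a script. Its argument "increments" is a list that holds one entry, the list of rows, each a list of 4 numbers: the shift along the tool's x, y, z in m, then the turn about the tool's z in degrees. A call has exactly 8 rows; each row shifts and turns the pose as measured when the row begins, along the tool's axes as they then stand; what a row does not reach is not made up. A row lasts 1/10 s, in which the tool goes at most 50 mm and 8.59 degrees, less where a joint would pass 70% of its speed; a pose out of reach is approached as far as the arm can. A call is refused whole if a number of a shift passes 0.05 or a number of a turn 8.59, either way. A call with a gripper value outside its range is refused whole. "hand" is the closure, from -1 (fully open) to 1 (shut), so that 0 is half open, set as the call begins (left out, the last holds). The fingers move at their own pace and stop on an object; the grip force is fixed at half the most. Time passes only in rows, so rows that do not move let the fingers close, or fill a call up. It gives the time, the measured TCP pose, the force and the opening at its end, in the units of the state.
- bot.get_obs(): the state, without advancing time (a new reading comes with each control period).
- viewer.camera(name): name is "scene" or "top" or "wrist"; returns a dict with "image" (384x512x3 uint8, red, green, blue), "range_z" (384x512 float32, m along the optical axis (not along the pixel's ray), 0 where there is no reading), "camera_matrix" (3x3 intrinsics, pixels), "eye" and "rotation" of the camera in the world. Camera axes: x right, y down, z forward; pixel columns grow to the right and rows downward; lengths in m; the calibration is good to about 2 mm. A picture is of the moment at which its call begins.
- order.job_done(): hands the job in, once; it reports no verdict.
The state is a dict: "clock": time; "joint_pos": joint angles; "joint_vel": joint speeds; "tau": joint torques, N m; "eef_pos": TCP position; "tool_rot": TCP orientation; "ft_force": force on the tool from outside, world axes, zero at the start; "ft_torque": the same for the moment, N m; "grip_width": finger opening in m.
Only numpy, scipy, OpenCV 4.12 (cv2) and the standard library are available. Lean on these libraries where they do the work, as an engineer would, in place of code of your own. Each camera call takes 0.05 s, during which the arm holds its last target.

## Working session

There is one attempt and no reset: what is moved stays moved. The work goes in short steps, Python scripts to look and compute and a tool call to move; the robot and the scene stay as the last step left them, time stands still between calls to the robot, and variables do not carry over. Pictures are saved under pics/ and viewed, and the job is handed in when it is done.

Besides the shell and the picture viewer there is one more tool, called after "Emit:" by a JSON object that holds its "fn" and its "kwargs", one argument or row to a line. send_rows: Moves the arm, as the interface text tells. Its arguments: {"type":"object","properties":{"increments":{"type":"array","items":{"type":"array","items":{"type":"array","items":{"type":"number"}}}},"hand":{"type":"number"}},"required":["increments"]}

```bash
mkdir -p pics
cat > h.py <<'E'
import numpy as np, cv2
from workcell import bot, viewer, order
def snap(n,tag):
    c=viewer.camera(n); cv2.imwrite(f'pics/{tag}.png',c['image'][:,:,::-1]); np.savez(f'{tag}.npz',**{k:np.array(v) for k,v in c.items()}); return c
def cloud(c):
    z=np.array(c['range_z'],float);K=np.array(c['camera_matrix']);v,u=np.mgrid[:z.shape[0],:z.shape[1]]
    P=np.stack([(u-K[0,2])/K[0,0]*z,(v-K[1,2])/K[1,1]*z,z],-1)
    R=np.array(c['rotation']); R=R.reshape(3,3)
    W=P@R.T+np.array(c['eye']); W[z==0]=np.nan; return W
E
python3 - <<'E'
from h import *
o=bot.get_obs(); print({k:np.round(v,3).tolist() for k,v in o.items()})
for n in ['scene','top','wrist']:
    c=snap(n,n+'0'); print(n,c['eye'],np.round(c['rotation'],3).tolist(),c['camera_matrix'][0][0])
E
```

```text
{'clock': 0.0, 'joint_pos': [-1.293, 0.241, 0.004, 1.335, 0.0, 1.571], 'joint_vel': [0.0, 0.001, 0.0, -0.001, 0.001, -0.001], 'tau': [-0.0, -37.232, 25.241, 0.017, -0.0, 0.0], 'eef_pos': [0.137, -0.48, 0.241], 'tool_rot': [0.798, -0.602, -0.001, -0.001], 'ft_force': [0.105, -0.5, 0.235], 'ft_torque': [0.016, 0.011, 0.054], 'grip_width': 0.086}
scene [0.10975201 0.75683096 0.83617217] [-0.221, 0.856, -0.454, 0.108] 439.5723172382134
top [ 0.39400985 -0.19787702  1.29783312] [-0.696, 0.713, -0.056, 0.064] 356.9312962522654
wrist [ 0.20528675 -0.46078216  0.37347316] [0.791, -0.597, -0.084, 0.109] 311.7094509273624
```

Rotation is a quaternion.

```bash
sed -i "s/R=np.array(c\['rotation'\]); R=R.reshape(3,3)/from scipy.spatial.transform import Rotation as Ro; R=Ro.from_quat(np.array(c['rotation'])).as_matrix()/" h.py
```

```text
(no output)
```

View pics/top0.png

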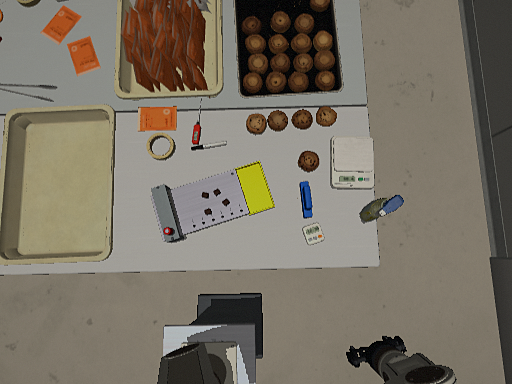

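View pics/scene0.png

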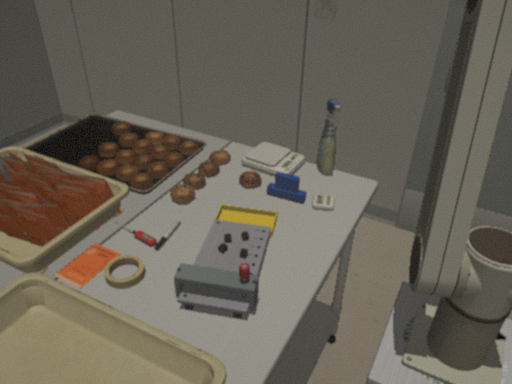

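View pics/wrist0.png

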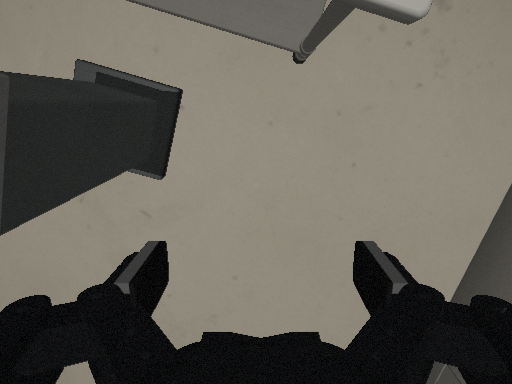

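The top view shows the board running from (165,210) to (255,185), with the knob at (168,231), the chunks near (205-225,190-212) and the tray at (255,187). The scraper is at (306,198), with the timer at (313,233) and a cake at (308,160). Next I'll measure these positions.

```bash
cat > m.py <<'E'
from h import *
def load(t): 
    d=np.load(t+'.npz'); return {k:d[k] for k in d}
def seg(c,name):
    im=c['image'].astype(int);W=cloud(c);hsv=cv2.cvtColor(c['image'],cv2.COLOR_RGB2HSV).astype(int)
    H,S,V=hsv[...,0],hsv[...,1],hsv[...,2]
    m={'blue':(H>100)&(H<125)&(S>120)&(V>40),'yellow':(H>22)&(H<35)&(S>170),'red':((H<6)|(H>172))&(S>150)&(V>60),
       'dark':(V<75)&(S>30)}[name]
    return m&np.isfinite(W[...,2]),W
def show(tag):
    c=load(tag)
    for n in ['blue','yellow','red','dark']:
        m,W=seg(c,n)
        k,l,st,ce=cv2.connectedComponentsWithStats(m.astype(np.uint8))
        for i in range(1,k):
            if st[i,4]<8: continue
            p=W[l==i]
            med=np.median(p,0)
            if not(0.1<med[0]<0.75 and -0.75<med[1]<0.4 and -0.02<med[2]<0.2): continue
            hi=p[p[:,2]>np.percentile(p[:,2],95)-0.006]
            r=cv2.minAreaRect(hi[:,:2].astype(np.float32)*1000)
            print(tag,n,ce[i].round(),st[i,4],'med',med.round(4),'hi mean',hi.mean(0).round(4),'rect',np.round(r[0]),np.round(r[1]),round(r[2],1),'z',p[:,2].min().round(3),p[:,2].max().round(3))
E
python3 - <<'E'
from m import *
for t in ['top0','scene0']: show(t)
W=cloud(load('top0'))
for (u,v) in [(280,200),(200,195),(235,200),(255,187),(165,210),(168,231),(306,198),(313,233),(308,160),(378,208)]: print(u,v,W[v,u].round(4))
E
```

```text
top0 blue [306. 199.] 276 med [ 0.5739 -0.3506  0.0585] hi mean [ 0.5786 -0.3524  0.0884] rect [ 578. -353.] [76. 20.] 5.9 z 0.027 0.095
top0 yellow [255. 188.] 1225 med [ 0.6295 -0.1711  0.0047] hi mean [ 0.6301 -0.1909  0.0218] rect [ 628. -170.] [179.  96.] 16.4 z -0.003 0.031
top0 red [167. 230.] 32 med [0.4735 0.1158 0.1311] hi mean [0.4724 0.115  0.1322] rect [471. 116.] [21. 20.] 88.3 z 0.089 0.136
top0 dark [113. 183.] 234 med [0.6373 0.3247 0.0783] hi mean [0.6441 0.3247 0.0819] rect [652. 325.] [ 14. 521.] 90.0 z -0.013 0.09
top0 dark [308. 162.] 163 med [ 0.7101 -0.3638  0.0267] hi mean [ 0.7213 -0.3694  0.0314] rect [ 722. -372.] [68. 65.] 66.8 z -0.0 0.038
top0 dark [305. 200.] 46 med [ 0.5677 -0.3431  0.0711] hi mean [ 0.5643 -0.3465  0.0849] rect [ 566. -346.] [59. 10.] 17.2 z 0.047 0.088
top0 dark [216. 192.] 29 med [ 0.6099 -0.0346  0.0534] hi mean [ 0.6101 -0.0353  0.0537] rect [611. -34.] [17. 18.] 41.0 z 0.041 0.057
top0 dark [168. 194.] 12 med [0.6041 0.132  0.0627] hi mean [0.6    0.1307 0.0802] rect [600. 131.] [19.  0.] 16.2 z 0.046 0.083
top0 dark [205. 195.]
[... 3111 characters left out ...]
] 37 med [0.5379 0.0036 0.0523] hi mean [0.5392 0.001  0.0535] rect [539.   1.] [13. 18.] 26.5 z 0.043 0.057
scene0 dark [142. 275.] 13 med [0.7452 0.1691 0.0125] hi mean [0.7445 0.1698 0.0191] rect [744. 170.] [ 3. 13.] 3.0 z 0.006 0.023
scene0 dark [245. 279.] 17 med [0.4651 0.1213 0.0939] hi mean [0.4625 0.1242 0.105 ] rect [464. 126.] [17.  4.] 44.4 z 0.089 0.109
280 200 [ 0.5825 -0.2625 -0.0018]
200 195 [0.6026 0.0256 0.0356]
235 200 [ 0.5805 -0.1003  0.0407]
255 187 [ 0.6319 -0.1719  0.0067]
165 210 [0.5456 0.1372 0.0841]
168 231 [0.4702 0.112  0.1348]
306 198 [ 0.5743 -0.3473  0.0868]
313 233 [ 0.4578 -0.3744  0.0213]
308 160 [ 0.7254 -0.3694  0.0199]
378 208 [ 0.5253 -0.5667  0.1586]
```

Run:
```python
from m import *
for t in ['top0','scene0']:
    W=cloud(load(t)); 
    roi=(W[...,0]>.38)&(W[...,0]<.72)&(W[...,1]>-.26)&(W[...,1]<.22)
    for nm,lo,hi in [('bridge',.078,.094),('plate',.028,.042)]:
        m=(roi&(W[...,2]>lo)&(W[...,2]<hi)).astype(np.uint8)
        m=cv2.morphologyEx(m,cv2.MORPH_OPEN,np.ones((3,3),np.uint8))
        k,l,st,ce=cv2.connectedComponentsWithStats(m); i=1+np.argmax(st[1:,4]); p=W[l==i]
        r=cv2.minAreaRect(p[:,:2].astype(np.float32)*1000); print(t,nm,len(p),np.round(r[0],1),np.round(r[1],1),round(r[2],2),np.median(p[:,2]).round(4))
    # table height
    m=(W[...,0]>.45)&(W[...,0]<.6)&(W[...,1]>-.3)&(W[...,1]<-.26); print('table',np.median(W[m][:,2]).round(4))
    # knob
    m=(np.hypot(W[...,0]-.47,W[...,1]-.115)<.03)&(W[...,2]>.12); r=cv2.minEnclosingCircle(W[m][:,:2].astype(np.float32)*1000);print('knob',r, W[m].mean(0))
```

```text
top0 bridge 765 [536.5 137.2] [195.7  51.1] 16.41 0.0863
top0 plate 3114 [578.5  -2.2] [170.5 255.9] 16.66 0.0352
table 0.0003
knob ((471.56036376953125, 118.08293151855469), 13.297628402709961) [0.47155661 0.11648257 0.13063922]
scene0 bridge 1366 [535.8 137.7] [195.4  53.9] 16.97 0.0868
scene0 plate 2653 [586.5 -29.1] [170.9 204.5] 16.55 0.0362
table 0.0008
knob ((468.7003173828125, 119.38920593261719), 13.699317932128906) [0.46887432 0.12177085 0.12960983]
```

```bash
cat > g.py <<'E'
import sys
from h import *
from scipy.spatial.transform import Rotation as Ro
def go(x,y,z,a):
    o=bot.get_obs(); R=Ro.from_quat(o['tool_rot']).as_matrix(); d=R.T@(np.array([x,y,z])-o['eef_pos'])
    ang=np.degrees(np.arctan2(R[1,0],R[0,0])); t=-(a-ang); t=(t+180)%360-180
    print('t',round(o['clock'],2),'pos',o['eef_pos'].round(4),'ang',ang.round(2),'tilt',R[2].round(3),'F',o['ft_force'].round(1),'w',round(o['grip_width'],4),'J',o['joint_pos'].round(2),'\nREM mm',(d*1000).round(1),'turn',t.round(2))
if len(sys.argv)>4: go(*map(float,sys.argv[1:5]))
E
python3 g.py .577 -.350 .16 -85
```

```text
t 0.15 pos [ 0.137  -0.4804  0.2416] ang -74.08 tilt [-0.002 -0.    -1.   ] F [-0.2  0.4 -0.6] w 0.0856 J [-1.29  0.24  0.    1.34  0.    1.57] 
REM mm [  -4.6 -458.9   81.6] turn 10.92
```

Emit:
{"fn": "send_rows", "kwargs": {
  "increments": [
    [[0,-0.03,0,0],[0,-0.045,0,0],[0,-0.045,0.005,0],[0,-0.045,0.005,0],[0,-0.045,0.005,0],[0,-0.045,0.005,0],[0,-0.045,0.005,0],[0,-0.03,0.005,0]]
  ],
  "hand": -1
}}

```text
clock: 0.95
eef_pos: [0.4614, -0.3895, 0.2081]
tool_rot: [0.795, -0.607, -0.002, 0.0]
ft_force: [0.4, -0.3, 0.7]
grip_width: 0.0853
```

```bash
python3 g.py .577 -.350 .13 -85
```

```text
t 0.95 pos [ 0.4614 -0.3895  0.2081] ang -74.75 tilt [-0.003  0.003 -1.   ] F [ 0.4 -0.3  0.7] w 0.0853 J [-0.7   0.47  0.24  1.35 -0.    2.17] 
REM mm [  -7.5 -122.1   77.8] turn 10.25
```

Emit:
{"fn": "send_rows", "kwargs": {
  "increments": [
    [[0,0,0,5],[0,0,0,5],[-0.005,-0.02,0,0],[-0.007,-0.03,0.01,0],[-0.007,-0.03,0.02,0],[-0.007,-0.03,0.02,0],[-0.002,-0.008,0.02,0],[0,0,0,0]]
  ]
}}

```text
clock: 1.75
eef_pos: [0.5841, -0.3446, 0.1289]
tool_rot: [0.739, -0.674, -0.006, 0.0]
ft_force: [-0.1, -0.4, -0.5]
grip_width: 0.0857
```

```bash
python3 g.py .577 -.350 .055 -85; python3 -c "
from m import *
snap('wrist','w1');snap('top','top1')
show('w1')"
```

```text
t 1.75 pos [ 0.5841 -0.3446  0.1289] ang -84.74 tilt [-0.008  0.009 -1.   ] F [-0.1 -0.4 -0.5] w 0.0857 J [-0.53  0.67  0.38  1.29  0.    2.52] 
REM mm [ 5.3  6.9 73.9] turn 0.26
w1 blue [272. 198.] 6699 med [ 0.601  -0.3496  0.0871] hi mean [ 0.5849 -0.3513  0.0878] rect [ 582. -352.] [78. 22.] 4.5 z 0.014 0.09
w1 yellow [83. 45.] 687 med [ 0.6818 -0.2031  0.0131] hi mean [ 0.6796 -0.204   0.0188] rect [ 678. -204.] [65.  2.] 17.3 z 0.001 0.023
w1 yellow [102. 107.] 167 med [ 0.6389 -0.2162  0.0146] hi mean [ 0.6376 -0.2166  0.0189] rect [ 638. -216.] [20.  2.] 17.3 z 0.002 0.023
w1 yellow [112. 131.] 164 med [ 0.6208 -0.2216  0.0119] hi mean [ 0.6185 -0.2224  0.0184] rect [ 619. -222.] [18.  1.] 19.6 z 0.001 0.022
w1 yellow [117. 145.] 22 med [ 0.6099 -0.2251  0.0115] hi mean [ 0.6097 -0.2251  0.0148] rect [ 610. -225.] [3. 1.] 13.1 z 0.005 0.018
w1 yellow [ 14. 191.] 782 med [ 0.5624 -0.139   0.0127] hi mean [ 0.5568 -0.1409  0.0188] rect [ 559. -140.] [53. 10.] 26.7 z 0.004 0.024
w1 yellow [126. 175.] 369 med [ 0.5871 -0.2317  0.0132] hi mean [ 0.5877 -0.2316  0.0185] rect [ 584.
[... 2705 characters left out ...]
6.  4.] 16.4 z 0.005 0.023
w1 dark [264. 335.] 33573 med [ 0.5973 -0.3454  0.1923] hi mean [ 0.6034 -0.3424  0.21  ] rect [ 602. -343.] [11. 66.] 5.9 z 0.0 0.216
w1 dark [505. 270.] 192 med [ 0.5378 -0.5509  0.0276] hi mean [ 0.5362 -0.5498  0.0334] rect [ 537. -550.] [ 3. 12.] 58.2 z 0.019 0.038
w1 dark [291. 309.] 43 med [ 0.4759 -0.3811  0.0187] hi mean [ 0.4755 -0.3805  0.0187] rect [ 476. -380.] [12.  8.] 7.9 z 0.017 0.02
w1 dark [301. 309.] 30 med [ 0.4762 -0.3892  0.0189] hi mean [ 0.4768 -0.3893  0.0189] rect [ 477. -389.] [10.  5.] 21.7 z 0.018 0.021
w1 dark [270. 315.] 264 med [ 0.4678 -0.3627  0.0189] hi mean [ 0.4676 -0.3626  0.0188] rect [ 468. -362.] [17. 29.] 36.7 z 0.017 0.02
```

View pics/w1.png

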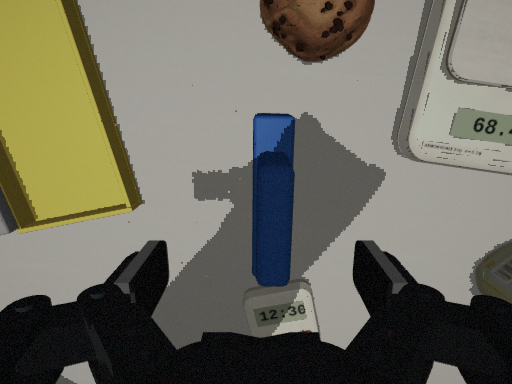

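The wrist view shows the rib running from (273,115) to (272,285), centred between the jaws and clear of the timer at (282,310). Its centre is about (0.580,-0.351). I'll lower onto it.

Emit:
{"fn": "send_rows", "kwargs": {
  "increments": [
    [[0.003,0.002,0,0.5],[0.003,0.002,0.01,0],[0,0,0.02,0],[0,0,0.02,0],[0,0,0.016,0],[0,0,0.008,0],[0,0,0,0],[0,0,0,0]]
  ]
}}

```text
clock: 2.65
eef_pos: [0.5785, -0.3616, 0.0654]
tool_rot: [0.732, -0.682, 0.004, -0.001]
ft_force: [-0.3, 1.2, 1.1]
grip_width: 0.0853
```

```bash
python3 g.py .580 -.351 .055 -85.3
```

```text
t 2.65 pos [ 0.5785 -0.3616  0.0654] ang -85.95 tilt [ 0.005 -0.007 -1.   ] F [-0.3  1.2  1.1] w 0.0853 J [-0.56  0.71  0.27  1.13 -0.    2.51] 
REM mm [-10.5  -2.1  10.3] turn -0.65
```

Emit:
{"fn": "send_rows", "kwargs": {
  "increments": [
    [[-0.005,-0.001,0.002,0],[-0.005,-0.001,0.003,0],[0,0,0.003,0],[0,0,0.002,0],[0,0,0,0],[0,0,0,0],[0,0,0,0],[0,0,0,0]]
  ]
}}

```text
clock: 3.45
eef_pos: [0.582, -0.3514, 0.0582]
tool_rot: [0.732, -0.681, 0.007, -0.001]
ft_force: [-0.1, 0.5, -0.4]
grip_width: 0.0856
```

```bash
python3 g.py .580 -.351 .055 -85.3
```

```text
t 3.45 pos [ 0.582  -0.3514  0.0582] ang -85.91 tilt [ 0.009 -0.012 -1.   ] F [-0.1  0.5 -0.4] w 0.0856 J [-0.54  0.7   0.25  1.1  -0.    2.53] 
REM mm [-0.6  2.   3.2] turn -0.61
```

Emit:
{"fn": "send_rows", "kwargs": {
  "increments": [
    [[0,0.002,0.002,0],[0,0,0,0],[0,0,0,0],[0,0,0,0],[0,0,0,0],[0,0,0,0],[0,0,0,0],[0,0,0,0]]
  ],
  "hand": 1
}}

```text
clock: 4.25
eef_pos: [0.5798, -0.352, 0.0561]
tool_rot: [0.732, -0.682, 0.007, -0.001]
ft_force: [0.3, 0.9, -0.9]
grip_width: 0.0214
```

```bash
python3 g.py .580 -.351 .16 -73.4; python3 -c "
from m import *
snap('wrist','w2')"
```

```text
t 4.25 pos [ 0.5798 -0.352   0.0561] ang -85.94 tilt [ 0.009 -0.012 -1.   ] F [ 0.3  0.9 -0.9] w 0.0214 J [-0.55  0.7   0.24  1.09 -0.    2.53] 
REM mm [-1.000e-01 -1.500e+00 -1.039e+02] turn -12.54
```

View pics/w2.png

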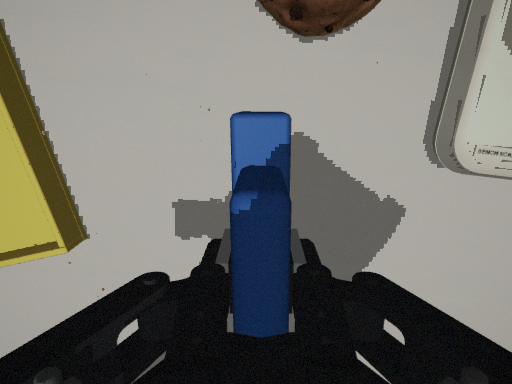

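The rib is held across the pads (columns 232-292, opening 21 mm). Lifting now.

Emit:
{"fn": "send_rows", "kwargs": {
  "increments": [
    [[0,0,-0.01,0],[0,0,-0.02,0],[0,0,-0.025,0],[0,0,-0.025,0],[0,0,-0.02,0],[0,0,-0.005,0],[0,0,0,0],[0,0,0,0]]
  ]
}}

```text
clock: 5.1
eef_pos: [0.5759, -0.3493, 0.1627]
tool_rot: [0.732, -0.682, 0.003, -0.0]
ft_force: [-0.1, 0.3, -2.5]
grip_width: 0.0212
```

```bash
python3 g.py .554 .0635 .16 -73.4; python3 -c "
from m import *
snap('scene','s2')"
```

```text
t 5.1 pos [ 0.5759 -0.3493  0.1627] ang -85.93 tilt [ 0.003 -0.004 -1.   ] F [-0.1  0.3 -2.5] w 0.0212 J [-0.55  0.63  0.39  1.33 -0.    2.53] 
REM mm [-413.3   -7.4    1.4] turn -12.53
```

View pics/s2.png

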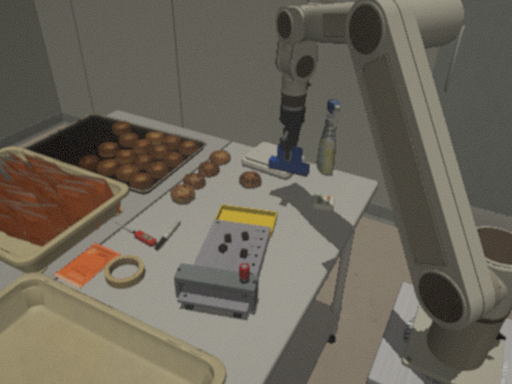

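The scraper is lifted clear at about (290,165). I'll carry it over to the bridge side.

Emit:
{"fn": "send_rows", "kwargs": {
  "increments": [
    [[0,0,0,-4],[0,0,0,-4],[-0.02,-0.005,0,-4.5],[-0.035,-0.01,0,0],[-0.04,-0.01,0,0],[-0.04,-0.01,0,0],[-0.04,-0.01,0,0],[-0.04,-0.01,0,0]]
  ]
}}

```text
clock: 5.95
eef_pos: [0.5607, -0.1247, 0.1483]
tool_rot: [0.801, -0.599, -0.007, 0.003]
ft_force: [0.3, 0.3, -2.2]
grip_width: 0.0211
```

```bash
python3 g.py .554 .0635 .15 -73.4
```

```text
t 5.95 pos [ 0.5607 -0.1247  0.1483] ang -73.58 tilt [-0.008  0.013 -1.   ] F [ 0.3  0.3 -2.2] w 0.0211 J [-0.22  0.45  0.06  1.19  0.    2.64] 
REM mm [-182.4  -46.7   -0.8] turn -0.18
```

Emit:
{"fn": "send_rows", "kwargs": {
  "increments": [
    [[-0.03,-0.007,-0.003,0],[-0.03,-0.007,-0.003,0],[-0.03,-0.008,-0.002,0],[-0.03,-0.008,-0.002,0],[-0.025,-0.006,0,0],[-0.02,-0.005,0,0],[-0.01,-0.003,0,0],[0,0,0,0]]
  ]
}}

```text
clock: 6.75
eef_pos: [0.5445, 0.069, 0.1493]
tool_rot: [0.803, -0.595, -0.016, 0.008]
ft_force: [0.4, 0.2, -2.1]
grip_width: 0.0212
```

```bash
python3 g.py .554 .0635 .092 -73.4
```

```text
t 6.75 pos [0.5445 0.069  0.1493] ang -73.09 tilt [-0.016  0.032 -0.999] F [ 0.4  0.2 -2.1] w 0.0212 J [0.12 0.42 0.01 1.19 0.01 2.97] 
REM mm [ 8.9 -9.3 56.9] turn 0.31
```

Emit:
{"fn": "send_rows", "kwargs": {
  "increments": [
    [[0.003,-0.004,0.005,0],[0.003,-0.004,0.01,0],[0,0,0.012,0],[0,0,0.012,0],[0,0,0.008,0],[0,0,0.003,0],[0,0,0,0],[0,0,0,0]]
  ]
}}

```text
clock: 7.55
eef_pos: [0.5524, 0.0597, 0.0933]
tool_rot: [0.801, -0.598, -0.017, 0.009]
ft_force: [-0.7, -0.2, -2.1]
grip_width: 0.0211
```

```bash
python3 g.py .554 .0635 .093 -73.4;python3 -c "
from m import *
snap('scene','s3');snap('wrist','w3')"
```

```text
t 7.55 pos [0.5524 0.0597 0.0933] ang -73.55 tilt [-0.016  0.035 -0.999] F [-0.7 -0.2 -2.1] w 0.0211 J [ 0.1   0.48 -0.05  1.08  0.01  2.96] 
REM mm [-3.1 -2.6  0.3] turn -0.15
```

View pics/s3.png

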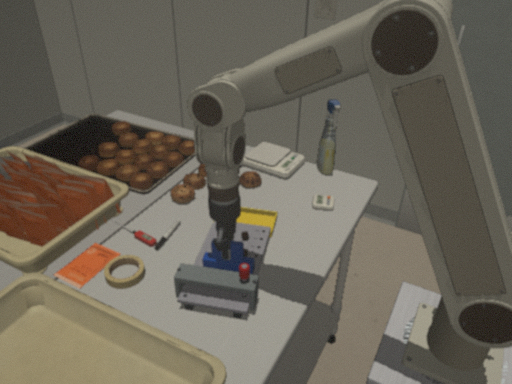

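View pics/w3.png

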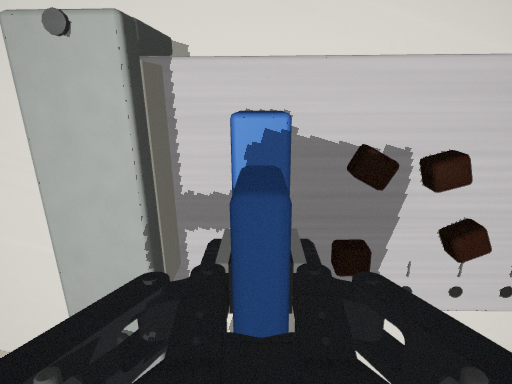

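The scraper now stands between the bridge and the chunks. The wrist view shows the chunks at (373,167), (446,171), (465,240) and (351,257), all on the leading side. I'll sweep in stages and check the height each time.

Emit:
{"fn": "send_rows", "kwargs": {
  "increments": [
    [[0.006,0,-0.001,0],[0.01,0,0,0],[0.012,0,0,0],[0.012,0,-0.0005,0],[0.012,0,0,0],[0.01,0,0,0],[0.004,0,0,0],[0,0,0,0]]
  ]
}}

```text
clock: 8.45
eef_pos: [0.5731, -0.0113, 0.0933]
tool_rot: [0.8, -0.599, -0.016, 0.01]
ft_force: [0.5, 0.6, -0.5]
grip_width: 0.0214
```

```bash
python3 g.py .6113 -.1285 .0935 -73.4;python3 -c "
from m import *
snap('wrist','w4')"
```

```text
t 8.45 pos [ 0.5731 -0.0113  0.0933] ang -73.69 tilt [-0.014  0.035 -0.999] F [ 0.5  0.6 -0.5] w 0.0214 J [-0.02  0.51  0.01  1.1   0.    2.84] 
REM mm [123.2  -3.7  -2.1] turn -0.29
```

View pics/w4.png

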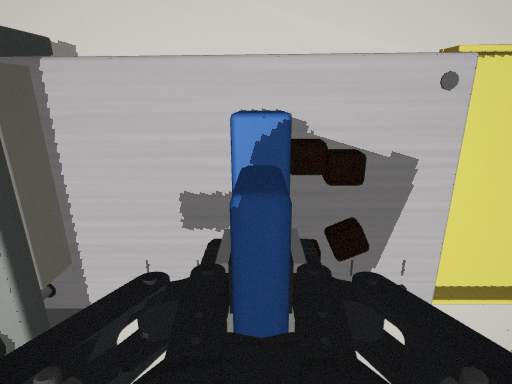

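The chunks are gathering against the leading face, at (308,157), (345,167) and (346,239), with the fourth behind the finger. Continuing.

Emit:
{"fn": "send_rows", "kwargs": {
  "increments": [
    [[0.006,0,-0.0005,0],[0.01,0,0,0],[0.012,0,0,0],[0.012,0,-0.0005,0],[0.012,0,0,0],[0.01,0,0,0],[0.004,0,0,0],[0,0,0,0]]
  ]
}}

```text
clock: 9.3
eef_pos: [0.5933, -0.0796, 0.0934]
tool_rot: [0.801, -0.599, -0.016, 0.01]
ft_force: [-1.0, -0.2, -0.8]
grip_width: 0.0214
```

```bash
python3 g.py .6113 -.1285 .0935 -73.4;python3 -c "
from m import *
snap('wrist','w5');snap('scene','s5')"
```

```text
t 9.3 pos [ 0.5933 -0.0796  0.0934] ang -73.62 tilt [-0.015  0.035 -0.999] F [-1.  -0.2 -0.8] w 0.0214 J [-0.13  0.56  0.08  1.13 -0.    2.72] 
REM mm [52.  -3.5 -1. ] turn -0.22
```

View pics/w5.png

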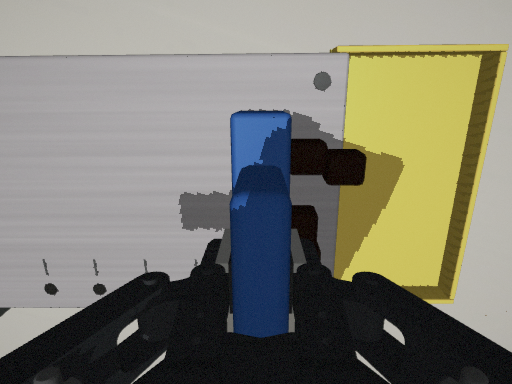

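Emit:
{"fn": "send_rows", "kwargs": {
  "increments": [
    [[0.005,0,-0.0005,0],[0.008,0,0,0],[0.008,0,0,0],[0.008,0,-0.0005,0],[0.008,0,0,0],[0.008,0,0,0],[0.004,0,0,0],[0,0,0,0]]
  ]
}}

```text
clock: 10.2
eef_pos: [0.6078, -0.1296, 0.0932]
tool_rot: [0.801, -0.598, -0.017, 0.01]
ft_force: [0.5, 0.2, -1.5]
grip_width: 0.0213
```

```bash
python3 g.py .6113 -.1285 .0935 -73.4;python3 -c "
from m import *
snap('wrist','w6');snap('scene','s6')"
```

```text
t 10.2 pos [ 0.6078 -0.1296  0.0932] ang -73.5 tilt [-0.014  0.036 -0.999] F [ 0.5  0.2 -1.5] w 0.0213 J [-0.21  0.6   0.16  1.17 -0.    2.65] 
REM mm [-0.  -3.6 -0.4] turn -0.1
```

View pics/w6.png

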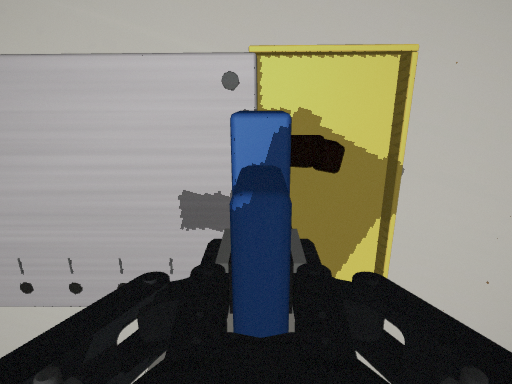

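View pics/s6.png

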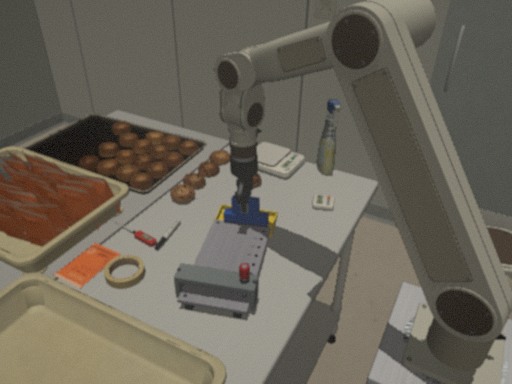

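Emit:
{"fn": "send_rows", "kwargs": {
  "increments": [
    [[0.004,0,0,0],[0,0,0,0],[0,0,-0.01,0],[0,0,-0.02,0],[0,0,-0.02,0],[0,0,-0.02,0],[0,0,-0.005,0],[0,0,0,0]]
  ]
}}

```text
clock: 11.1
eef_pos: [0.611, -0.1319, 0.1723]
tool_rot: [0.802, -0.597, -0.018, 0.011]
ft_force: [-0.2, 0.7, -1.9]
grip_width: 0.0214
```

```bash
python3 g.py .580 -.351 .16 -85.3;python3 -c "
from m import *
snap('wrist','w7');snap('top','t7');snap('scene','s7')
W=cloud(load('w7'))
B=np.array([.5362,.1374]);th=np.radians(16.6)
for t in ['w7','s7','t7']:
    c=load(t);m,W=seg(c,'dark')
    d=W[...,:2]-B; x=d@[np.cos(th),np.sin(th)]; y=d@[-np.sin(th),np.cos(th)]+.146
    m=m&(abs(x)<.1)&(y>-.24)&(y<.12)&(W[...,2]<.07)&(W[...,2]>.01)
    k,l,st,ce=cv2.connectedComponentsWithStats(m.astype(np.uint8))
    for i in range(1,k):
        if st[i,4]>15: print(t,ce[i].round(),st[i,4],'board x,y',x[l==i].mean().round(3),y[l==i].mean().round(3),'tray y',(y[l==i].mean()+.175).round(3),'zmax',np.percentile(W[l==i][:,2],90).round(3))
"
```

```text
t 11.1 pos [ 0.611  -0.1319  0.1723] ang -73.34 tilt [-0.015  0.039 -0.999] F [-0.2  0.7 -1.9] w 0.0214 J [-0.21  0.56  0.3   1.35 -0.01  2.64] 
REM mm [201.2  92.   12.9] turn 11.96
w7 [293. 138.] 107 board x,y 0.029 -0.16 tray y 0.015 zmax 0.023
w7 [312. 141.] 473 board x,y 0.027 -0.176 tray y -0.001 zmax 0.027
s7 [238. 217.] 44 board x,y 0.022 -0.166 tray y 0.009 zmax 0.027
s7 [253. 223.] 28 board x,y -0.029 -0.142 tray y 0.033 zmax 0.036
```

View pics/w7.png

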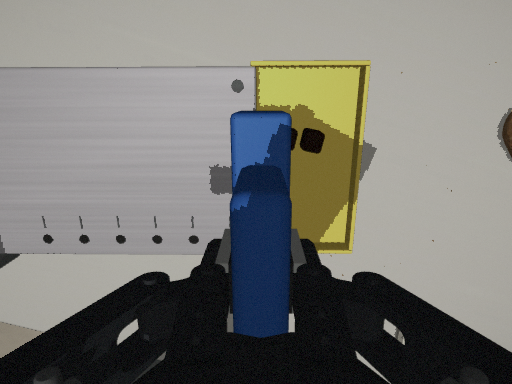

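View pics/s7.png

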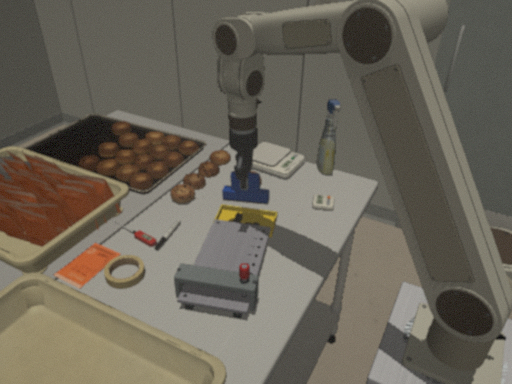

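The plate is clear and two chunks are visible in the tray at (290,139) and (312,141). I'll move aside toward the scraper's spot and check the others from there.

Emit:
{"fn": "send_rows", "kwargs": {
  "increments": [
    [[0.01,0,0,4],[0.02,0.005,0,4],[0.03,0.01,0,4],[0.03,0.01,0,0],[0.03,0.008,0,0],[0.03,0.008,0,0],[0.02,0.004,0,0],[0,0,0,0]]
  ]
}}

```text
clock: 12.05
eef_pos: [0.579, -0.3074, 0.1578]
tool_rot: [0.733, -0.679, -0.027, 0.018]
ft_force: [0.1, 0.5, -2.2]
grip_width: 0.0216
```

```bash
python3 g.py .580 -.351 .16 -85.3;cat > ck.py <<'E'
from m import *
import sys
t=sys.argv[1]
snap('wrist','w'+t);snap('top','t'+t);snap('scene','s'+t)
B=np.array([.5362,.1374]);th=np.radians(16.6)
for t in ['w'+t,'s'+t,'t'+t]:
    c=load(t);m,W=seg(c,'dark')
    d=W[...,:2]-B; x=d@[np.cos(th),np.sin(th)]; y=d@[-np.sin(th),np.cos(th)]+.146
    m=m&(abs(x)<.1)&(y>-.24)&(y<.12)&(W[...,2]<.07)&(W[...,2]>.01)
    k,l,st,ce=cv2.connectedComponentsWithStats(m.astype(np.uint8))
    for i in range(1,k):
        if st[i,4]>15: print(t,ce[i].round(),st[i,4],'board x,y',x[l==i].mean().round(3),y[l==i].mean().round(3),'tray y',(y[l==i].mean()+.175).round(3),'zmax',np.percentile(W[l==i][:,2],90).round(3))
    cr=c['image'][:,:,::-1]
    if t[0]=='t': cv2.imwrite('pics/%s_c.png'%t,cv2.resize(cr[140:260,140:340],None,fx=4,fy=4,interpolation=cv2.INTER_CUBIC))
E
python3 ck.py 8
```

```text
t 12.05 pos [ 0.579  -0.3074  0.1578] ang -85.62 tilt [-0.016  0.063 -0.998] F [ 0.1  0.5 -2.2] w 0.0216 J [-0.48  0.65  0.41  1.4  -0.02  2.59] 
REM mm [43.5  2.5 -2.7] turn -0.32
w8 [ 8. 12.] 239 board x,y 0.082 -0.126 tray y 0.049 zmax 0.02
w8 [18. 34.] 46 board x,y 0.067 -0.126 tray y 0.049 zmax 0.017
w8 [80. 74.] 1481 board x,y 0.027 -0.167 tray y 0.008 zmax 0.027
w8 [ 74. 128.] 723 board x,y -0.012 -0.143 tray y 0.032 zmax 0.024
w8 [ 85. 153.] 626 board x,y -0.034 -0.146 tray y 0.029 zmax 0.027
s8 [238. 218.] 35 board x,y 0.022 -0.164 tray y 0.011 zmax 0.027
t8 [253. 181.] 20 board x,y 0.025 -0.177 tray y -0.002 zmax 0.028
t8 [246. 183.] 29 board x,y 0.025 -0.152 tray y 0.023 zmax 0.024
t8 [248. 197.] 53 board x,y -0.025 -0.142 tray y 0.033 zmax 0.029
```

View pics/t8_c.png

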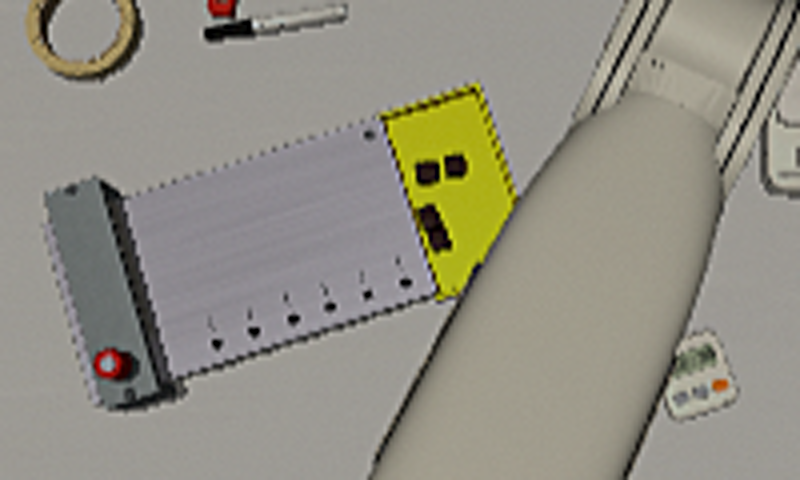

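View pics/w8.png

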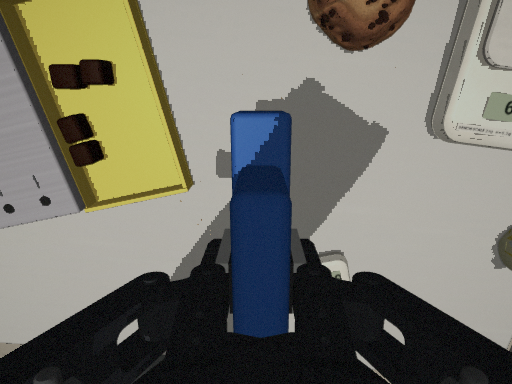

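All four chunks are in the tray, at (68,76), (96,72), (75,127) and (86,153) in the wrist view. The plate is empty. Now I'll put the scraper back.

Emit:
{"fn": "send_rows", "kwargs": {
  "increments": [
    [[0.01,0,0,0],[0.015,0,0.005,0],[0.01,0,0.015,0],[0.003,0,0.02,0],[0,0,0.02,0],[0,0,0.018,0],[0,0,0.008,0],[0,0,0,0]]
  ]
}}

```text
clock: 13.0
eef_pos: [0.5785, -0.3425, 0.063]
tool_rot: [0.736, -0.676, -0.029, 0.017]
ft_force: [0.3, -0.2, -1.8]
grip_width: 0.0211
```

```bash
python3 g.py .580 -.348 .056 -85.3
```

```text
t 13.0 pos [ 0.5785 -0.3425  0.063 ] ang -85.13 tilt [-0.019  0.064 -0.998] F [ 0.3 -0.2 -1.8] w 0.0211 J [-0.53  0.75  0.34  1.23 -0.02  2.53] 
REM mm [ 5.7 -1.5  6.8] turn 0.17
```

Emit:
{"fn": "send_rows", "kwargs": {
  "increments": [
    [[0,0,0.001,0],[0,0,0.001,0],[0,0,0.001,0],[0,0,0.001,0],[0,0,0,0],[0,0,0,0],[0,0,0,0],[0,0,0,0]]
  ]
}}

```text
clock: 13.8
eef_pos: [0.5808, -0.3438, 0.0627]
tool_rot: [0.737, -0.676, -0.025, 0.017]
ft_force: [-0.2, -0.1, -2.2]
grip_width: 0.0213
```

```bash
python3 g.py .580 -.348 .056 -85.3; python3 -c "
from m import *
snap('scene','s9')
W=cloud(load('s9'));cv2.imwrite('pics/s9c.png',cv2.resize(cv2.imread('pics/s9.png')[120:250,200:380],None,fx=4,fy=4))"
```

```text
t 13.8 pos [ 0.5808 -0.3438  0.0627] ang -85.09 tilt [-0.014  0.058 -0.998] F [-0.2 -0.1 -2.2] w 0.0213 J [-0.53  0.74  0.34  1.22 -0.02  2.53] 
REM mm [4.2 0.7 6.7] turn 0.21
```

View pics/s9c.png

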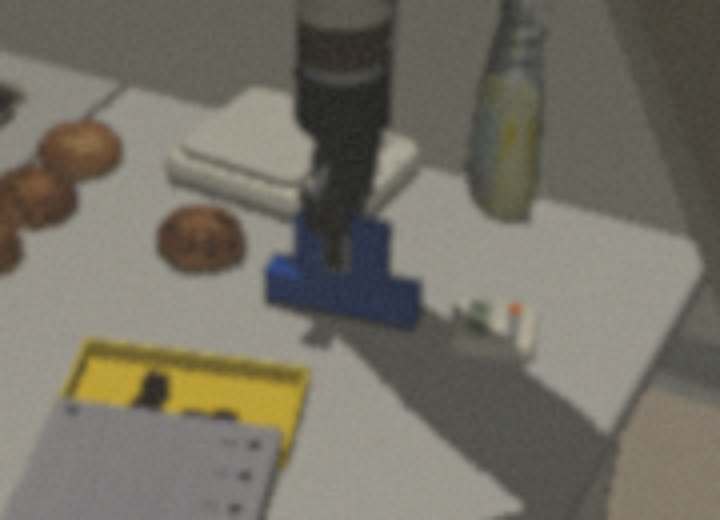

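The scraper is still a few mm above the table and 1 mm steps get lost, so I'll take larger ones.

Emit:
{"fn": "send_rows", "kwargs": {
  "increments": [
    [[0,0,0.003,0],[0,0,0.003,0],[0,0,0.002,0],[0,0,0,0],[0,0,0,0],[0,0,0,0],[0,0,0,0],[0,0,0,0]]
  ]
}}

```text
clock: 14.65
eef_pos: [0.5807, -0.3442, 0.0595]
tool_rot: [0.737, -0.676, -0.023, 0.016]
ft_force: [-0.7, 0.8, 1.1]
grip_width: 0.0213
```

```bash
python3 g.py .580 -.348 .056 -85.3
```

```text
t 14.65 pos [ 0.5807 -0.3442  0.0595] ang -85.07 tilt [-0.013  0.055 -0.998] F [-0.7  0.8  1.1] w 0.0213 J [-0.53  0.74  0.33  1.21 -0.02  2.53] 
REM mm [3.8 0.9 3.5] turn 0.23
```

Emit:
{"fn": "send_rows", "kwargs": {
  "increments": [
    [[0,0,0.003,0],[0,0,0.003,0],[0,0,0.003,0],[0,0,0,0],[0,0,0,0],[0,0,0,0],[0,0,0,0],[0,0,0,0]]
  ]
}}

```text
clock: 15.45
eef_pos: [0.5803, -0.3446, 0.0588]
tool_rot: [0.737, -0.675, -0.021, 0.015]
ft_force: [-0.9, 0.8, 2.1]
grip_width: 0.0213
```

```bash
python3 g.py .580 -.348 .056 -85.3
```

```text
t 15.45 pos [ 0.5803 -0.3446  0.0588] ang -85.03 tilt [-0.01   0.051 -0.999] F [-0.9  0.8  2.1] w 0.0213 J [-0.53  0.74  0.32  1.2  -0.02  2.53] 
REM mm [3.4 0.5 2.8] turn 0.27
```

Emit:
{"fn": "send_rows", "kwargs": {
  "increments": [
    [[0,0,0.005,0],[0,0,0.005,0],[0,0,0.005,0],[0,0,0.005,0],[0,0,0.003,0],[0,0,0,0],[0,0,0,0],[0,0,0,0]]
  ]
}}

```text
clock: 16.25
eef_pos: [0.5783, -0.3451, 0.0556]
tool_rot: [0.737, -0.676, -0.017, 0.015]
ft_force: [0.4, 0.7, 2.2]
grip_width: 0.0215
```

```bash
python3 g.py .580 -.348 .056 -85.3
```

```text
t 16.25 pos [ 0.5783 -0.3451  0.0556] ang -85.05 tilt [-0.005  0.045 -0.999] F [0.4 0.7 2.2] w 0.0215 J [-0.53  0.73  0.3   1.18 -0.02  2.53] 
REM mm [ 3.  -1.4 -0.4] turn 0.25
```

Down on the table. Opening the gripper.

Emit:
{"fn": "send_rows", "kwargs": {
  "increments": [
    [[0,0,0,0],[0,0,0,0],[0,0,0,0],[0,0,0,0],[0,0,0,0],[0,0,0,0],[0,0,0,0],[0,0,0,0]]
  ],
  "hand": -1
}}

```text
clock: 17.05
eef_pos: [0.5785, -0.3453, 0.0539]
tool_rot: [0.737, -0.676, -0.018, 0.015]
ft_force: [0.3, 0.0, 1.1]
grip_width: 0.0856
```

```bash
python3 g.py .580 -.345 .15 -85.3;python3 -c "
from m import *
c=snap('wrist','w10');show('w10')" | grep -E 'blue|REM|t 1'
```

```text
t 17.05 pos [ 0.5785 -0.3453  0.0539] ang -85.05 tilt [-0.005  0.046 -0.999] F [0.3 0.  1.1] w 0.0856 J [-0.53  0.74  0.3   1.17 -0.02  2.53] 
REM mm [ -0.7   2.9 -96.1] turn 0.25
w10 blue [259. 219.] 13536 med [ 0.6128 -0.3418  0.0867] hi mean [ 0.5956 -0.3427  0.0877] rect [ 592. -343.] [57. 22.] 4.8 z 0.01 0.118
```

View pics/w10.png

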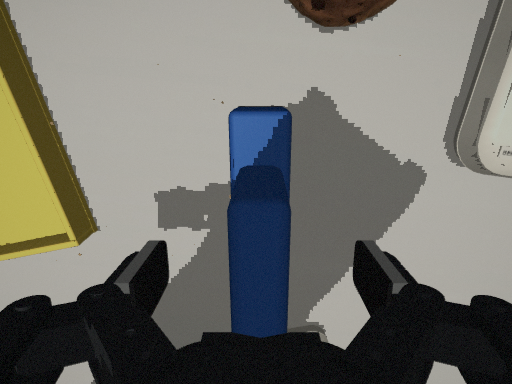

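Scraper released and standing between the open jaws. Rising straight up.

Emit:
{"fn": "send_rows", "kwargs": {
  "increments": [
    [[0,0,-0.01,0],[0,0,-0.02,0],[0,0,-0.03,0],[0,0,-0.04,0],[0,0,-0.04,0],[0,0,-0.02,0],[0,0,0,0],[0,0,0,0]]
  ]
}}

```text
clock: 17.9
eef_pos: [0.5856, -0.3451, 0.2231]
tool_rot: [0.737, -0.676, -0.017, 0.015]
ft_force: [-0.4, -0.3, 0.1]
grip_width: 0.0857
```

```bash
python3 g.py .4715 .1185 .2 -73.4; python3 ck.py 11; python3 -c "
from m import *
show('w11');show('s11')" | grep blue
```

```text
t 17.9 pos [ 0.5856 -0.3451  0.2231] ang -85.05 tilt [-0.005  0.045 -0.999] F [-0.4 -0.3  0.1] w 0.0857 J [-0.52  0.66  0.61  1.56 -0.02  2.53] 
REM mm [-471.6   72.4   28.9] turn -11.65
w11 [60. 99.] 2644 board x,y 0.013 -0.139 tray y 0.036 zmax 0.026
w11 [138.  84.] 725 board x,y 0.01 -0.222 tray y -0.047 zmax 0.02
w11 [78. 81.] 934 board x,y 0.027 -0.167 tray y 0.008 zmax 0.027
w11 [ 47. 183.] 29 board x,y -0.064 -0.103 tray y 0.072 zmax 0.037
w11 [ 17. 189.] 19 board x,y -0.064 -0.068 tray y 0.107 zmax 0.037
s11 [238. 218.] 33 board x,y 0.023 -0.164 tray y 0.011 zmax 0.028
t11 [253. 181.] 22 board x,y 0.024 -0.177 tray y -0.002 zmax 0.03
t11 [247. 183.] 29 board x,y 0.025 -0.153 tray y 0.022 zmax 0.025
t11 [248. 197.] 53 board x,y -0.025 -0.142 tray y 0.033 zmax 0.027
w11 blue [261. 163.] 3331 med [ 0.5982 -0.3428  0.0868] hi mean [ 0.5827 -0.3437  0.0878] rect [ 581. -344.] [78. 22.] 4.8 z 0.012 0.09
s11 blue [272. 188.] 34 med [ 0.624  -0.3317  0.0362] hi mean [ 0.6228 -0.3329  0.0373] rect [ 622. -331.] [18. 36.] 62.0 z 0.031 0.046
```

View pics/w11.png

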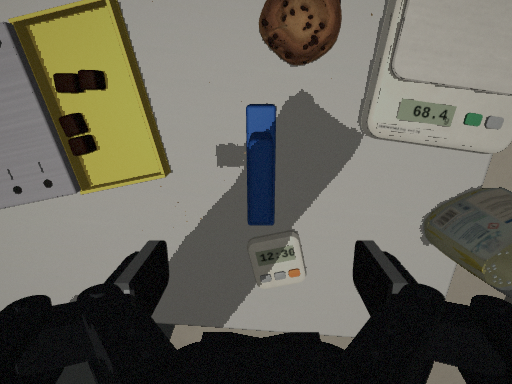

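View pics/s11.png

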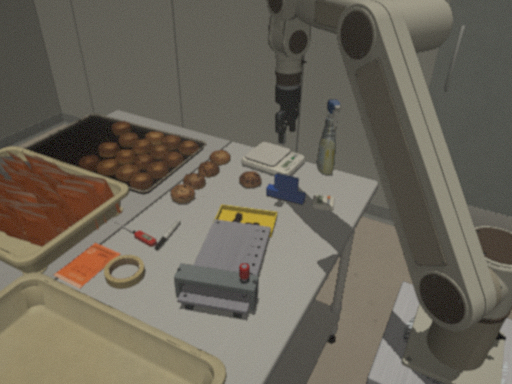

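The scraper stands flat (rib top level at 0.088) and free, the timer hasn't moved and the chunks are in the tray. Next is the knob, turning the tool to about -55° to stay clear of joint 6's limit.

Emit:
{"fn": "send_rows", "kwargs": {
  "increments": [
    [[-0.015,0,0,-3],[-0.03,0,0,-4],[-0.035,0,0,-4],[-0.035,0,0,-4],[-0.035,0,0,-4],[-0.035,0,0,-4],[-0.035,0,0,-4],[-0.02,0,0,-3]]
  ]
}}

```text
clock: 18.85
eef_pos: [0.4973, -0.1127, 0.2091]
tool_rot: [0.89, -0.455, -0.038, 0.011]
ft_force: [0.2, 0.9, 0.2]
grip_width: 0.0853
```

```bash
python3 g.py .471 .118 .2 -55
```

```text
t 18.85 pos [ 0.4973 -0.1127  0.2091] ang -54.25 tilt [-0.057  0.054 -0.997] F [0.2 0.9 0.2] w 0.0853 J [-0.22  0.34  0.05  1.36 -0.    2.3 ] 
REM mm [-201.8 -114.4   14.4] turn 0.75
```

Emit:
{"fn": "send_rows", "kwargs": {
  "increments": [
    [[0,0,0,4.5],[0,0,0,4.5],[-0.01,-0.003,0,4.5],[-0.018,-0.005,0,0],[-0.018,-0.005,0,0],[-0.018,-0.005,0,0],[-0.018,-0.005,0,0],[-0.018,-0.005,0,0]]
  ]
}}

```text
clock: 19.65
eef_pos: [0.4729, -0.0034, 0.1989]
tool_rot: [0.827, -0.56, -0.049, 0.022]
ft_force: [-0.5, 0.0, -0.1]
grip_width: 0.0852
```

```bash
python3 g.py .471 .118 .18 -68
```

```text
t 19.65 pos [ 0.4729 -0.0034  0.1989] ang -68.32 tilt [-0.056  0.092 -0.994] F [-0.5  0.  -0.1] w 0.0852 J [-0.02  0.29 -0.04  1.34  0.02  2.74] 
REM mm [-112.3  -45.3   21.2] turn -0.32
```

Emit:
{"fn": "send_rows", "kwargs": {
  "increments": [
    [[-0.01,-0.004,0.003,0],[-0.01,-0.004,0.003,0],[-0.01,-0.004,0.003,0],[-0.01,-0.004,0.003,0],[-0.01,-0.004,0.003,0],[-0.01,-0.004,0.003,0],[-0.01,-0.004,0.003,0],[-0.01,-0.004,0.003,0]]
  ]
}}

```text
clock: 20.45
eef_pos: [0.4674, 0.089, 0.1708]
tool_rot: [0.827, -0.56, -0.052, 0.025]
ft_force: [0.8, -0.5, -0.3]
grip_width: 0.0854
```

```bash
python3 g.py .471 .118 .16 -68
```

```text
t 20.45 pos [0.4674 0.089  0.1708] ang -68.38 tilt [-0.058  0.099 -0.993] F [ 0.8 -0.5 -0.3] w 0.0854 J [ 0.17  0.32 -0.08  1.28  0.04  2.93] 
REM mm [-25.  -15.2  10.8] turn -0.38
```

Emit:
{"fn": "send_rows", "kwargs": {
  "increments": [
    [[-0.006,-0.003,0,0],[-0.006,-0.004,0.001,0],[-0.006,-0.003,0.001,0],[-0.004,-0.002,0.001,0],[0,0,0.001,0],[0,0,0.001,0],[0,0,0.001,0],[0,0,0.001,0]]
  ]
}}

```text
clock: 21.25
eef_pos: [0.4701, 0.1172, 0.1635]
tool_rot: [0.827, -0.559, -0.052, 0.025]
ft_force: [-0.8, 0.6, -0.6]
grip_width: 0.0852
```

```bash
python3 g.py .471 .118 .15 -68; python3 -c "
from m import *
snap('wrist','w12');show('w12')"|grep -E 'red'
```

```text
t 21.25 pos [0.4701 0.1172 0.1635] ang -68.31 tilt [-0.058  0.099 -0.993] F [-0.8  0.6 -0.6] w 0.0852 J [ 0.22  0.34 -0.07  1.26  0.04  2.98] 
REM mm [ 0.4 -2.5 13.3] turn -0.31
w12 red [264. 208.] 1558 med [0.4802 0.1212 0.13  ] hi mean [0.4759 0.1199 0.1306] rect [474. 119.] [23. 25.] 21.6 z 0.103 0.133
```

View pics/w12.png

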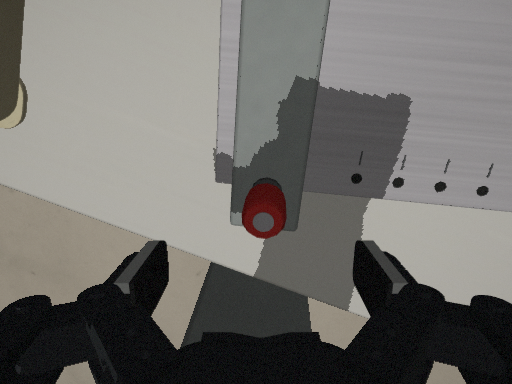

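The knob is at (264,208), about (0.472,0.118). The tool has picked up a radial tilt of about 0.11 rad. I'll turn the jaws to about 80° so the tilt lies in the pads' plane and they grip flat.

Emit:
{"fn": "send_rows", "kwargs": {
  "increments": [
    [[0,0,0,-6],[0,0,0,-6],[0,0,0,-6],[0,0,0,-6],[0,0,0,-6],[0,0,0,-6],[0,0,0,-6],[0,0,0,-6]]
  ]
}}

```text
clock: 22.1
eef_pos: [0.4698, 0.115, 0.1632]
tool_rot: [0.985, -0.16, -0.058, 0.001]
ft_force: [0.3, -0.2, -0.4]
grip_width: 0.0853
```

```bash
python3 g.py .472 .1185 .16 80
```

```text
t 22.1 pos [0.4698 0.115  0.1632] ang -18.49 tilt [-0.113  0.02  -0.993] F [ 0.3 -0.2 -0.4] w 0.0853 J [ 0.22  0.34 -0.08  1.26  0.04  2.11] 
REM mm [ 1.3 -4.1  3. ] turn -98.49
```

Emit:
{"fn": "send_rows", "kwargs": {
  "increments": [
    [[0,0,0,-6],[0,0,0,-6],[0,0,0,-6],[0,0,0,-6],[0,0,0,-6],[0,0,0,-6],[0,0,0,-6],[0,0,0,-6]]
  ]
}}

```text
clock: 22.9
eef_pos: [0.4698, 0.1129, 0.1634]
tool_rot: [0.961, 0.27, -0.053, -0.023]
ft_force: [-0.3, 0.2, -0.5]
grip_width: 0.0855
```

Emit:
{"fn": "send_rows", "kwargs": {
  "increments": [
    [[0,0,0,-6],[0,0,0,-6],[0,0,0,-6],[0,0,0,-6],[0,0,0,-6],[0,0,0,-6],[0,0,0,-6],[0,0,0,-6]]
  ]
}}

```text
clock: 23.7
eef_pos: [0.4698, 0.1107, 0.1635]
tool_rot: [0.758, 0.65, -0.038, -0.043]
ft_force: [0.0, -1.0, -0.9]
grip_width: 0.0851
```

```bash
python3 g.py .472 .1185 .14 80
```

```text
t 23.7 pos [0.4698 0.1107 0.1635] ang 81.25 tilt [-0.001 -0.115 -0.993] F [ 0.  -1.  -0.9] w 0.0851 J [ 0.21  0.34 -0.08  1.26  0.04  0.36] 
REM mm [ 8.   3.7 23.2] turn 1.25
```

```bash
python3 g.py .471 .1186 .108 81
```

```text
t 23.7 pos [0.4698 0.1107 0.1635] ang 81.25 tilt [-0.001 -0.115 -0.993] F [ 0.  -1.  -0.9] w 0.0851 J [ 0.21  0.34 -0.08  1.26  0.04  0.36] 
REM mm [ 8.   6.4 55.1] turn 0.25
```

Emit:
{"fn": "send_rows", "kwargs": {
  "increments": [
    [[0.004,0,0,0],[0.004,0.001,0.004,0],[0,0.001,0.008,0],[0,0.001,0.008,0],[0,0.001,0.008,0],[0,0.001,0.006,0],[0,0,0.003,0],[0,0,0,0]]
  ]
}}

```text
clock: 24.5
eef_pos: [0.471, 0.1185, 0.1216]
tool_rot: [0.76, 0.647, -0.039, -0.044]
ft_force: [0.6, -0.3, 0.4]
grip_width: 0.0857
```

```bash
python3 g.py .471 .1186 .108 81; python3 -c "
from m import *
snap('wrist','w13');show('w13')"|grep -E 'red'
```

```text
t 24.5 pos [0.471  0.1185 0.1216] ang 80.85 tilt [-0.003 -0.117 -0.993] F [ 0.6 -0.3  0.4] w 0.0857 J [ 0.22  0.38 -0.13  1.17  0.04  0.38] 
REM mm [ 0.1  1.6 13.5] turn -0.15
w13 red [260. 256.] 1908 med [0.4679 0.12   0.1309] hi mean [0.4705 0.1194 0.1307] rect [472. 119.] [24. 24.] 75.6 z 0.103 0.133
w13 red [245. 229.] 8 med [0.4615 0.1138 0.1122] hi mean [0.4614 0.1137 0.1116] rect [461. 114.] [0. 2.] 32.9 z 0.108 0.114
```

View pics/w13.png

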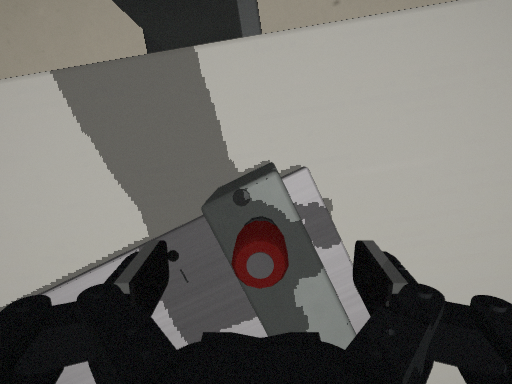

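The knob sits centred between the jaws at (260,256). Lowering the last 13 mm and then closing.

Emit:
{"fn": "send_rows", "kwargs": {
  "increments": [
    [[0,0.001,0.004,0],[0,0.001,0.004,0],[0,0,0.004,0],[0,0,0.002,0],[0,0,0,0],[0,0,0,0],[0,0,0,0],[0,0,0,0]]
  ]
}}

```text
clock: 25.35
eef_pos: [0.4724, 0.1186, 0.1075]
tool_rot: [0.76, 0.647, -0.038, -0.043]
ft_force: [-0.5, 0.1, 0.7]
grip_width: 0.0853
```

```bash
python3 g.py .471 .1186 .108 81
```

```text
t 25.35 pos [0.4724 0.1186 0.1075] ang 80.84 tilt [-0.002 -0.114 -0.993] F [-0.5  0.1  0.7] w 0.0853 J [ 0.22  0.4  -0.15  1.13  0.04  0.38] 
REM mm [-0.2 -1.4 -0.3] turn -0.16
```

Emit:
{"fn": "send_rows", "kwargs": {
  "increments": [
    [[0,-0.001,0,0],[0,0,0,0],[0,0,0,0],[0,0,0,0],[0,0,0,0],[0,0,0,0],[0,0,0,0],[0,0,0,0]]
  ],
  "hand": 1
}}

```text
clock: 26.15
eef_pos: [0.4715, 0.1181, 0.1083]
tool_rot: [0.76, 0.647, -0.038, -0.042]
ft_force: [-0.8, -0.5, 0.7]
grip_width: 0.0243
```

```bash
python3 g.py .471 .1186 .123 81
```

```text
t 26.15 pos [0.4715 0.1181 0.1083] ang 80.81 tilt [-0.002 -0.113 -0.994] F [-0.8 -0.5  0.7] w 0.0243 J [ 0.22  0.39 -0.15  1.13  0.04  0.38] 
REM mm [  0.3  -2.2 -14.5] turn -0.19
```

Gripping (24 mm). Now pulling straight up.

Emit:
{"fn": "send_rows", "kwargs": {
  "increments": [
    [[0,0,-0.003,0],[0,-0.0005,-0.003,0],[0,-0.0005,-0.003,0],[0,-0.0005,-0.003,0],[0,0,-0.002,0],[0,0,-0.002,0],[0,0,-0.002,0],[0,0,-0.002,0]]
  ]
}}

```text
clock: 26.95
eef_pos: [0.4713, 0.1181, 0.1236]
tool_rot: [0.76, 0.647, -0.04, -0.044]
ft_force: [6.4, 1.3, -30.1]
grip_width: 0.0242
```

```bash
python3 g.py .471 .1186 .123 81; python3 -c "
from m import *
snap('wrist','w14');show('w14');snap('scene','s14');show('s14')"|grep -E 'red'
```

```text
t 26.95 pos [0.4713 0.1181 0.1236] ang 80.83 tilt [-0.004 -0.119 -0.993] F [  6.4   1.3 -30.1] w 0.0242 J [ 0.22  0.38 -0.13  1.17  0.04  0.38] 
REM mm [ 0.5 -0.3  0.7] turn -0.17
w14 red [261. 263.] 2760 med [0.4665 0.1202 0.1458] hi mean [0.4704 0.1195 0.1458] rect [472. 119.] [24. 24.] 79.0 z 0.118 0.148
s14 red [246. 267.] 22 med [0.4615 0.1243 0.1405] hi mean [0.4614 0.122  0.1459] rect [462. 122.] [7. 7.] 35.6 z 0.122 0.149
```

View pics/w14.png

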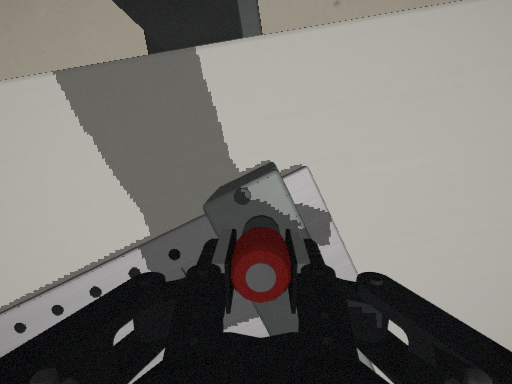

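The knob top rose from 0.131 to 0.146, the full 15 mm. I'll ease the pull a little and confirm it holds.

Emit:
{"fn": "send_rows", "kwargs": {
  "increments": [
    [[0,0,-0.001,0],[0,0,-0.001,0],[0,0,-0.001,0],[0,0,-0.001,0],[0,0,-0.001,0],[0,0,-0.001,0],[0,0,-0.001,0],[0,0,-0.001,0]]
  ]
}}

```text
clock: 27.85
eef_pos: [0.4713, 0.1181, 0.1235]
tool_rot: [0.76, 0.647, -0.043, -0.046]
ft_force: [4.2, 1.2, -23.1]
grip_width: 0.0241
```

```bash
python3 g.py .471 .1186 .123 81; python3 ck.py 15; python3 -c "
from m import *
show('w15');show('s15');show('t15')"|grep -E 'red|blue'; python3 g.py .471 .1186 .123 81
```

```text
t 27.85 pos [0.4713 0.1181 0.1235] ang 80.84 tilt [-0.006 -0.126 -0.992] F [  4.2   1.2 -23.1] w 0.0241 J [ 0.22  0.39 -0.12  1.18  0.04  0.38] 
REM mm [ 0.4 -0.3  0.6] turn -0.16
w15 [174. 255.] 61 board x,y -0.066 0.073 tray y 0.248 zmax 0.036
t15 [253. 181.] 21 board x,y 0.024 -0.177 tray y -0.002 zmax 0.029
t15 [246. 183.] 28 board x,y 0.025 -0.152 tray y 0.023 zmax 0.025
t15 [248. 197.] 51 board x,y -0.026 -0.142 tray y 0.033 zmax 0.03
w15 red [261. 263.] 2705 med [0.4667 0.1203 0.1458] hi mean [0.4704 0.1196 0.1458] rect [472. 119.] [24. 24.] 82.0 z 0.119 0.148
s15 blue [286. 177.] 85 med [ 0.576  -0.3381  0.0879] hi mean [ 0.5752 -0.3391  0.0886] rect [ 575. -340.] [72. 17.] 3.4 z 0.079 0.093
s15 blue [285. 192.] 118 med [ 0.5759 -0.3346  0.0353] hi mean [ 0.5732 -0.3363  0.0363] rect [ 576. -339.] [123.  25.] 6.0 z 0.026 0.046
s15 red [246. 268.] 21 med [0.4615 0.1241 0.1374] hi mean [0.4619 0.1247 0.1477] rect [462. 125.] [9. 3.] 71.3 z 0.122 0.148
t15 blue [304. 199.] 279 med [ 0.5716 -0.3429  0.0634] hi mean [ 0.5775 -0.3447  0.0877] rect [ 578. -345.] [77. 20.] 5.1 z 0.029 0.093
t 28.0 pos [0.4714 0.1181 0.1235] ang 80.84 tilt [-0.006 -0.126 -0.992] F [  4.8   0.5 -22.3] w 0.0242 J [ 0.22  0.39 -0.12  1.18  0.04  0.38] 
REM mm [ 0.4 -0.4  0.6] turn -0.16
```

View pics/s15.png

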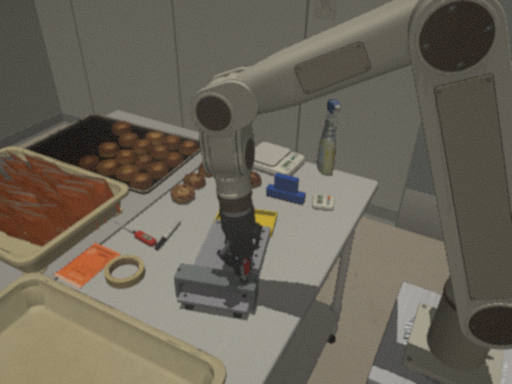

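View pics/t15_c.png

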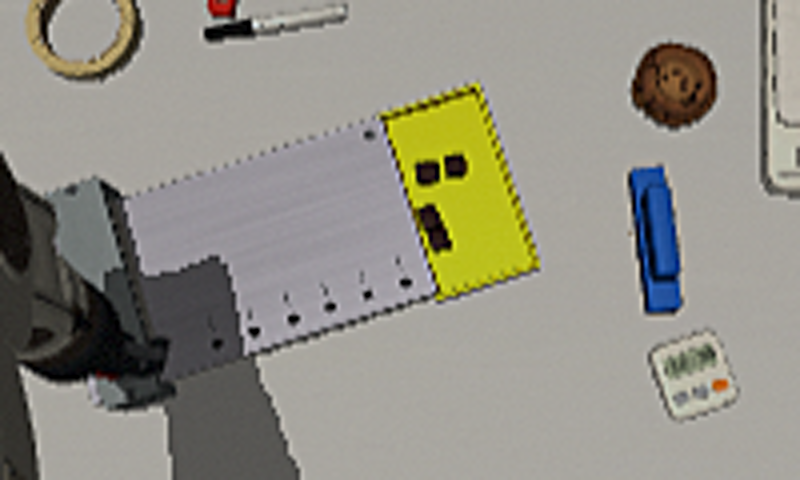

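The hold is steady at full lift with about 22 N on the wrist. The four chunks are in the tray at (428,172), (456,166), (430,218) and (438,236), and the scraper stands free at (655,240). Handing in.

```bash
python3 -c "
from workcell import order
print(order.job_done())"
```

```text
the job is handed in; nothing more can be done
None
```

I swept the four chunks into the tray with the scraper, stood it back on the table and let go. I then pulled the knob up to its stop and handed the job in at about 28 s, still holding it. The system gave no verdict, so the results below are from my own last checks.

- **Chunks:** all four lie in the tray with their tops at or below about 30 mm, and the plate is clear.
- **Scraper:** it stands free with its rib top level at 88 mm. It is about 7 mm from where it started.
- **Knob:** its top rose from 131 mm to 146 mm, the full 15 mm. It held there at about 22 N on the wrist for roughly a second before I handed in, with no slip.
- **Bystanders:** they look unmoved in the pictures. I didn't measure their positions again.

**Disagreement:** the tool picked up a tilt of about 0.12 rad during the sideways moves. I couldn't command it out, so I turned the jaws to put the tilt in the plane of the pads before gripping the knob.

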